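# Light the polarimeter and set its analyser to plus 60 degrees

### The job

Get the polarimeter ready for a reading: press its lamp rocker switch over to on, and with a fingertip push the lever of the analyser ring gently round until the pointer stands on the plus 60 degree mark of the scale. Grip and lift nothing, keep the fingers off the eyepiece and its ring (turn it by the lever alone), and leave the instrument and everything standing round it in place.

Things in the scene. Friction and masses are not known exactly. Their poses are not given: they have to be found in the camera images.
- polarimeter: Bench polarimeter, loose, about 2.4 kg: white housing with a glass tube in its open front, grey deck on top, 165 mm high. Origin on the bench under the dial's axis; z up, -x to its front, +y to the left seen facing +x. Housing x -65 to +95, y -70 to +70 mm. On the deck a fixed pale dial, radius 60, top at z 167.5 mm; in its middle turns the analyser ring with eyepiece, pointer and lever.
- analyser (a joint): Reading of the analyser in rad: 0 with the pointer on the double zero line, growing clockwise seen from above (plus 60 degrees = 1.047). It starts between -1.3 and 0.5, turns between stops at -1.75 and 2.27 and stays where it is left; about 1.3 N across the lever's ball turns it.
- lever: Lever of the analyser ring: steel rod 6 mm thick, running out over the dial from 174 mm high at the ring to a steel ball, diameter 16 mm. Origin at the ball's centre, 80 mm from the dial's axis, 187 mm above the bench; its +x points to the axis. It stands opposite the pointer: at reading 0 it points to the instrument's front (-x), at plus 60 to the front left (-40, +69 mm from the axis).
- pointer_tip (a point): Tip of the flat black pointer on the analyser ring, just above the dial, 47.5 mm from the dial's axis, 169.5 mm above the bench.
- zero_mark (a point): Zero mark of the dial, a double black line at the dial's rear (+x); point 52 mm from the axis. Black marks lie 46 to 59 mm from the axis: short ones every 10 degrees, long ones every 30. Plus readings count clockwise seen from above, so plus 60 is the second long mark clockwise from the double line.
- mark_60 (a point): Middle of the plus 60 degree mark on the dial, 52 mm from the dial's axis.
- eyepiece: Eyepiece with its knurled ring, turning with the analyser (ring radius 38 mm, eyepiece radius 19 mm, top 206 mm above the bench): not to be touched. Origin on the dial's axis at the dial's top, 167.5 mm above the bench; +x towards the pointer.
- lamp_switch (a joint): Angle in rad of the black rocker switch in the rear right corner of the deck: 0 = off, its rear half stands up; 0.35 = fully on, its rear half lies level, 169 mm above the bench. It stays where it is left; about 2.5 N pressed down near the rear end turns it, and it stops hard at 0.35.
- switch_on_end (a point): Point on top of the rocker's rear half (the one to press, with a white dot), 4 mm short of its rear end; off, it is 4 mm above its pressed level of 169 mm. Rocker 30 mm long along the instrument's x, 22 mm wide, pivot at x 70, y -50 mm of the polarimeter; the deck ends 10 mm behind it and 9 mm to its right, with nothing higher there.
- spare_tube: Bystander: closed glass sample tube with black end caps, 34 mm in diameter, 107 mm tall, standing; origin under it.
- reagent_bottle: Bystander: amber reagent bottle, 62 mm in diameter, 145 mm tall; origin under it.
- vial_a: Bystander: small glass vial, 28 mm in diameter, 52 mm tall; origin under it.
- vial_b: Bystander: small glass vial like vial_a.
- beaker: Bystander: glass beaker, 70 mm in diameter, 90 mm tall; origin under it.
- petri_dish: Bystander: closed petri dish, 92 mm in diameter, 16 mm tall; origin under it.
- tip_box: Bystander: closed pipette tip box 84 x 120 x 70 mm; origin under it.

How it is judged:
By the outcome, as a careful person would: the job done as asked, in the order asked, and still so for the second after the job is handed in, with the robot touching nothing.
It also fails if it takes over 58 s, if anything falls off the work surface, if the arm or the gripper's body presses on something with over 40 N, if the wrist force passes 120 N, or if a joint passes its speed limit or range.

### The arm

A 6-joint arm with a two-finger parallel gripper is mounted at the origin on the work surface. World frame = base frame: x ahead of the robot, y to its left, z up, the work surface at z = 0. Lengths are in m, angles in rad, forces in N, time in s.
With the tool pointing down it reaches from about 0.375 to 0.9 m from the base axis. Payload 3.1 kg.
Tool frame: the origin (TCP) lies on the centre line of the jaws, within the pads' length; the fingertips stand robot.nose_length ahead of it and the grasp point (between the pads) lies 6 mm ahead of it (robot.nose_length is the distance from the TCP to the fingertips, in m); z points along the fingers, y is the line along which they close (so a half turn about z gives the same grasp; the last joint's range is limited). The gripper opens to 87 mm and grips with 3 to 60 N. Pads are 19 mm wide; open, the fingers measure 117 mm over their backs; the gripper's body (75 mm by 190 mm) begins 51 mm behind the grasp point.
Start: joints at [-1.401, 0.527, 1.433, -0, 1.181, -0.178], TCP at [0.214, -0.587, 0.248] pointing down, gripper open.
Joint ranges: [-3.08, 3.08], [-0.75, 2.2], [0.22, 2.44], [-1.43, 4.57], [0, 2.65], [-2.85, 2.85]. Speed limits (rad/s): [2.79, 2.79, 3.14, 3.14, 3.14, 3.14].

### API

Orientations are given as a unit quaternion [x, y, z, w].
In Python, from rig import robot gives the robot as it stands.
- The arm moves only by the shell command python3 -m crank 'ROWS' [FORCE]. ROWS is JSON, one flat list of numbers, 7 for each row, row after row: the shift along the tool's x, y, z in mm, then the turn, a rotation vector about the tool's x, y, z in degrees, then the closure in counts, from 0 (fully open) to 255 (shut). In form: [x, y, z, ax, ay, az, fingers, x, y, z, ax, ay, az, fingers, ...]. A call has exactly 5 rows; each row is the pose to reach, as a shift and turn from the pose commanded when the call began, along the tool's axes at that moment; what a row does not reach only later rows make up. A row lasts 1/12 s, in which the tool goes at most 41.7 mm and 7.16 degrees, less where a joint would pass 70% of its speed; a pose out of reach is approached as far as the arm can. A call with a gripper value outside its range is refused whole. The fingers move at their own pace and stop on an object; FORCE is the grip in N (left out, the last holds). Time passes only in rows, so rows that repeat a pose let the fingers close, or fill a call up. It gives the time, the measured TCP pose, the force, the opening and the grip force at its end, in the units of the state.
- robot.get_obs(): the state, without advancing time (a new reading comes with each control period).
- robot.camera(name): name is "side" or "top" or "wrist"; returns a dict with "pixels" (420x560x3 uint8, red, green, blue), "intrinsics" (3x3 intrinsics, pixels), "extrinsics" (4x4, takes a point from camera to world coordinates); the wrist camera has in their place "mount" (4x4, takes a point from camera to tool coordinates, whose origin is the TCP and whose axes are the flange's). Camera axes: x right, y down, z forward; pixel columns grow to the right and rows downward; lengths in m; the calibration is good to about 2 mm. A picture is of the moment at which its call begins: read the wrist's pose just before it. There is no depth.
- robot.hand_in(): hands the job in; it is judged then, once.
The state is a dict: "time": time; "q": joint angles; "joint_velocities": joint speeds; "joint_torque": joint torques, N m; "position": TCP position; "tool_rot": TCP orientation; "ft_force": force on the tool from outside, world axes, zero at the start; "moment": the same for the moment, N m; "grip_width": finger opening in m; "grip_force": force on a finger pad.
Only numpy, scipy, OpenCV 4.12 (cv2) and the standard library are available. Lean on these libraries where they do the work, as an engineer would, in place of code of your own. Each camera call takes 0.05 s, during which the arm holds its last target. There are 200 camera calls.

## Working session

There is one attempt and no reset: what is moved stays moved. The work goes in short steps, Python scripts to look and compute and a shell command to move; the robot and the scene stay as the last step left them, time stands still between calls to the robot, and variables do not carry over. Pictures are saved under pics/ and viewed, at most 10 in all, crops included, and the job is handed in when it is done.

```bash
mkdir -p pics; ls
python3 - <<'E'
from rig import robot
import cv2,numpy as np
o=robot.get_obs();print(o,robot.nose_length)
for n in("top","side"):
    c=robot.camera(n);cv2.imwrite(f"pics/{n}0.png",c["pixels"][:,:,::-1]);print(n,c["intrinsics"],c["extrinsics"])
c=robot.camera("wrist");print(c["mount"],c["intrinsics"])
E
```

```text
pics
{'time': 0.0, 'q': array([-1.40047215e+00,  5.28445484e-01,  1.43390022e+00, -3.60585823e-05,
        1.18137487e+00, -1.78468762e-01]), 'joint_velocities': array([ 0.00056714, -0.00148781, -0.00071636,  0.0004235 ,  0.00106482,
        0.0004191 ]), 'joint_torque': array([ 3.40261013e-04, -4.40043926e+01, -1.76590633e+01,  6.32942165e-02,
        5.82384481e-02, -1.87111405e-04]), 'position': array([ 0.21352323, -0.58667726,  0.24658494]), 'tool_rot': array([ 9.84829691e-01,  1.73520454e-01, -1.23392309e-05, -1.06402218e-03]), 'ft_force': array([ 0.36252938, -0.06748091, -0.42133488]), 'moment': array([-0.00022512,  0.02822382,  0.00652337]), 'grip_force': 0.0, 'grip_width': 0.08717220383078544} 0.025
top [[401.08487896   0.         279.75229566]
 [  0.         401.08487896 203.39901179]
 [  0.           0.           1.        ]] [[ 0.02563553 -0.98252435  0.18436033  0.39396138]
 [-0.99966871 -0.0247715   0.00698867  0.09175298]
 [-0.00229966 -0.18447841 -0.98283388  1.03735559]
 [ 0.          0.          0.          1.        ]]
side [[435.36018215   0.         276.79044844]
 [  0.         435.36018215 214.71481698]
 [  0.           0.           1.        ]] [[-0.67344126 -0.5481648   0.49597603  0.08272725]
 [-0.73923883  0.50089417 -0.45014551  0.53831989]
 [-0.00167757 -0.6697913  -0.74254751  0.82887341]
 [ 0.          0.          0.          1.        ]]
[[-2.40157418e-04 -9.66847539e-01 -2.55354222e-01  6.92992379e-02]
 [ 9.99999939e-01 -2.97422752e-04  1.85644288e-04  5.20383166e-04]
 [-2.55437878e-04 -2.55354161e-01  9.66847551e-01 -1.37312744e-01]
 [ 0.00000000e+00  0.00000000e+00  0.00000000e+00  1.00000000e+00]] [[309.06567141   0.         279.14262135]
 [  0.         309.06567141 207.56279938]
 [  0.           0.           1.        ]]
```

View pics/top0.png

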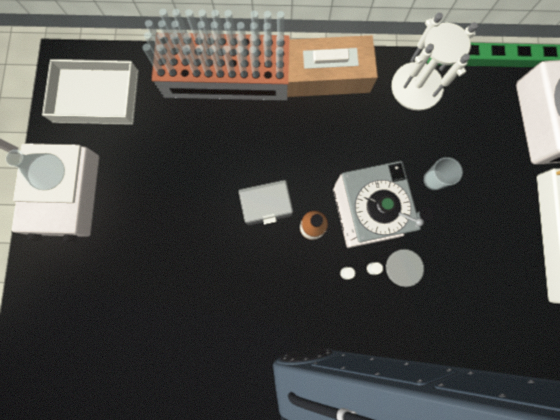

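View pics/side0.png

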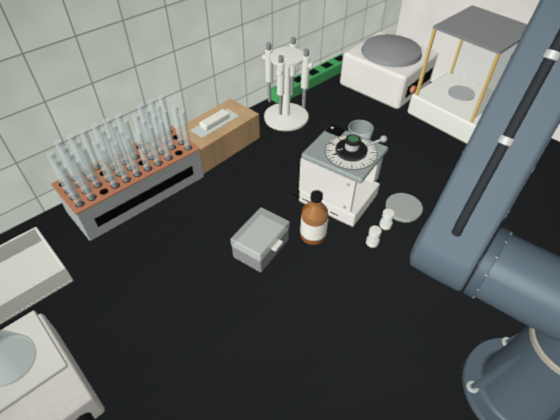

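Run:
```python
import cv2
i=cv2.imread("pics/top0.png")[145:265,310:470]
cv2.imwrite("pics/crop0.png",cv2.resize(i,None,fx=5,fy=5,interpolation=cv2.INTER_CUBIC))
```

```text
(no output)
```

View pics/crop0.png

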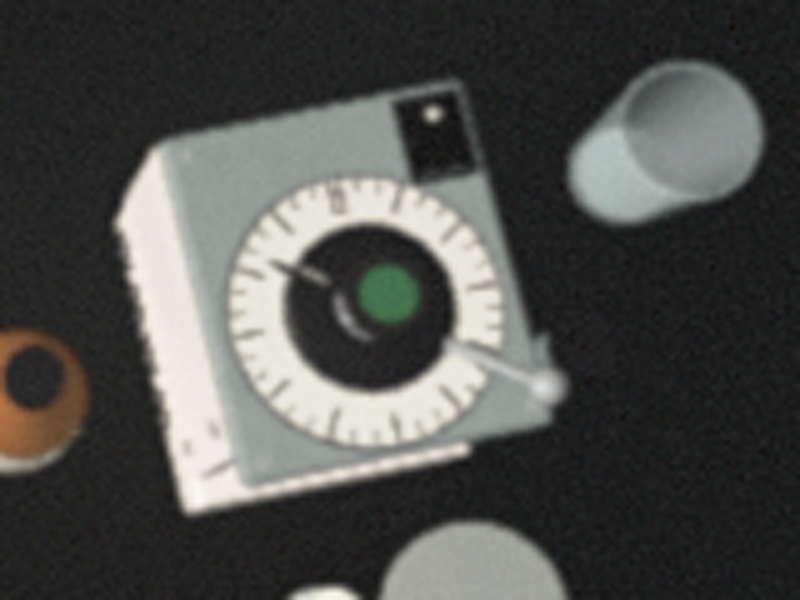

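```bash
cat > h.py <<'E'
import numpy as np,cv2
from rig import robot
from scipy.optimize import least_squares
from scipy.spatial.transform import Rotation as R
def proj(P,K,T):
    p=(np.atleast_2d(P)-T[:3,3])@T[:3,:3]; p=p@K.T; return p[:,:2]/p[:,2:]
def ray(uv,z,K,T):
    d=T[:3,:3]@np.linalg.solve(K,[*uv,1]);return T[:3,3]+d*(z-T[2,3])/d[2]
def fitpose(loc,uv,K,T,x0):
    loc=np.array(loc)/1e3;uv=np.array(uv)
    def w(p): 
        c,s=np.cos(p[2]),np.sin(p[2]);return np.c_[p[0]+c*loc[:,0]-s*loc[:,1],p[1]+s*loc[:,0]+c*loc[:,1],loc[:,2]]
    r=least_squares(lambda p:(proj(w(p),K,T)-uv).ravel(),x0,loss='soft_l1');return r.x,(proj(w(r.x),K,T)-uv).round(1)
def world(p,l):
    c,s=np.cos(p[2]),np.sin(p[2]);x,y,z=np.array(l)/1e3;return np.array([p[0]+c*x-s*y,p[1]+s*x+c*y,z])
def wristT(c,o):
    M=np.eye(4);M[:3,:3]=R.from_quat(o["tool_rot"]).as_matrix();M[:3,3]=o["position"];return M@c["mount"]
E
python3 - <<'E'
from h import *
c=robot.camera("top");K,T=c["intrinsics"],c["extrinsics"]
f=lambda u,v:((u+.5)/5-.5+310,(v+.5)/5-.5+145)
loc=[(0,0,167.5),(52,0,167.5),(81,-50,173),(95,70,165),(95,-70,165),(-65,-70,165),(-65,70,165)]
uv=[f(366,311),f(338,200),f(433,114),f(160,142),f(460,80),f(550,422),f(243,487)]
p,r=fitpose(loc,uv,K,T,[.4,-.15,0]);print(p,r.tolist())
b=ray(f(548,386),.187,K,T);t=ray(f(272,262),.1695,K,T)
c0=world(p,(0,0,0))
for q,off in((b,np.pi),(t,0)):
    d=q-c0;print(q,np.hypot(*d[:2]),"reading",(-(np.arctan2(d[1],d[0])-p[2]-off)+np.pi)%(2*np.pi)-np.pi)
print("switch",world(p,(81,-50,173)),"goal ball",world(p,(-40,69,187)))
for n,uv,z in(("beaker",(446,168),.09),("thing",f(543,350),.107),("petri",(405,268),.016),("bottle",f(35,378),.145)):print(n,ray(uv,z,K,T))
o=robot.get_obs();print(R.from_quat(o["tool_rot"]).as_matrix().round(3))
E
```

```text
[ 0.55483085 -0.12832361  0.22604291] [[-0.3, 0.2], [-0.5, -0.2], [-0.3, -0.3], [-0.1, -0.5], [0.4, -0.1], [1.0, 0.6], [0.0, 0.4]]
[ 0.52098532 -0.20113583  0.187     ] 0.08029407736613013 reading -0.9096329628665867
[ 0.57580565 -0.08759103  0.1695    ] 0.04581576612128968 reading -0.8692261751775145
switch [ 0.64497643 -0.1588977   0.173     ] goal ball [ 0.50038394 -0.07004382  0.187     ]
beaker [ 0.66979643 -0.30499127  0.09      ]
thing [ 0.54993709 -0.22700184  0.107     ]
petri [ 0.42834846 -0.21988563  0.016     ]
bottle [0.52506114 0.01439598 0.145     ]
[[ 0.94   0.342 -0.   ]
 [ 0.342 -0.94   0.001]
 [ 0.    -0.001 -1.   ]]
```

```bash
cat >> h.py <<'E'
P=[.55483,-.12832,.22604]
def go(xyz,yaw=None):
    o=robot.get_obs();Rm=R.from_quat(o["tool_rot"]).as_matrix();d=Rm.T@(np.array(xyz)-o["position"])*1e3
    y=np.arctan2(Rm[1,0],Rm[0,0])
    print("shift",d.round(1),"az",None if yaw is None else np.degrees(y-yaw).round(2),"yaw",y.round(3),"t",o["time"])
E
python3 -c "
from h import *
s=world(P,(84,-50,240));print(s);go(s,P[2])"
```

```text
[ 0.64789917 -0.158222    0.24      ]
shift [ 554.7 -254.5    7.4] az 7.03 yaw 0.349 t 0.2
```

```bash
python3 -m crank '[37,-17,0,0,0,0,255,74,-34,0,0,0,0,255,111,-51,0,0,0,0,255,148,-68,0,0,0,0,255,185,-85,0,0,0,0,255]' 10 && python3 -m crank '[37,-17,0,0,0,0,255,74,-34,0,0,0,0,255,111,-51,0,0,0,0,255,148,-68,0,0,0,0,255,185,-85,0,0,0,0,255]' && python3 -m crank '[37,-17,1,0,0,2,255,74,-34,2,0,0,4,255,111,-51,4,0,0,6,255,148,-68,6,0,0,7,255,185,-85,7,0,0,7,255]'; python3 -c "
from h import *
c0=robot.get_obs();c=robot.camera('wrist');T=wristT(c,c0);K=c['intrinsics']
cv2.imwrite('pics/w1.png',c['pixels'][:,:,::-1])
s=world(P,(84,-50,240));go(s,P[2]);print(proj([world(P,(81,-50,173)),world(P,(0,0,167.5)),world(P,(52,0,167.5))],K,T))"
```

```text
time: 0.62
position: [0.3593, -0.4428, 0.2474]
tool_rot: [0.985, 0.173, -0.0, -0.0]
ft_force: [0.8, -0.3, 0.2]
grip_width: 0.0615
grip_force: 0.0
time: 1.03
position: [0.5043, -0.2994, 0.2475]
tool_rot: [0.985, 0.173, -0.0, -0.0]
ft_force: [0.1, -1.1, 0.4]
grip_width: 0.0282
grip_force: 0.0
time: 1.45
position: [0.649, -0.1562, 0.2401]
tool_rot: [0.994, 0.113, -0.0, -0.0]
ft_force: [0.4, -0.4, 0.4]
grip_width: 0.0017
grip_force: 0.0
shift [-8.3  6.6 -0. ] az 0.31 yaw 0.232 t 1.5
[[280.84484383 234.99735602]
 [216.96596416 330.03139329]
 [213.34570179 269.37343889]]
```

View pics/w1.png

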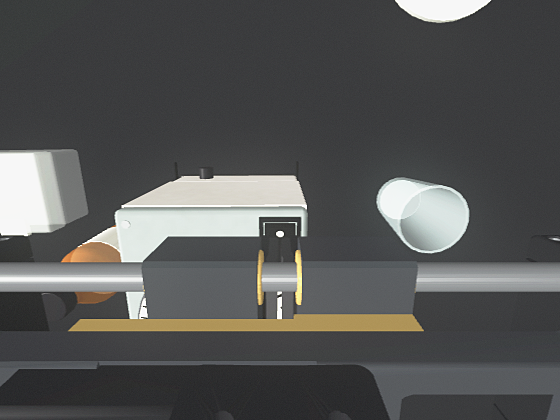

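```bash
python3 -m crank '[0,0,6,0,0,0,255,0,0,12,0,0,0,255,0,0,20,0,0,0,255,0,0,28,0,0,0,255,0,0,34,0,0,0,255]'; python3 -c "
from h import *
go(world(P,(84,-50,193)),P[2]);print(robot.get_obs()['position'])"
```

```text
time: 1.92
position: [0.6465, -0.1592, 0.205]
tool_rot: [0.994, 0.112, -0.001, -0.001]
ft_force: [-0.2, -0.8, -0.3]
grip_width: 0.0006
grip_force: 0.0
shift [ 1.6 -0.6 12. ] az -0.1 yaw 0.224 t 1.9167
[ 0.64653313 -0.15919772  0.2050395 ]
```

```bash
python3 -m crank '[1,-0.5,3,0,0,0,255,1,-0.5,6,0,0,0,255,1,-0.5,8,0,0,0,255,1,-0.5,10,0,0,0,255,1,-0.5,11,0,0,0,255]'; python3 -m crank '[0,0,0.5,0,0,0,255,0,0,1,0,0,0,255,0,0,1,0,0,0,255,0,0,1,0,0,0,255,0,0,1,0,0,0,255]'
```

```text
time: 2.33
position: [0.6491, -0.1577, 0.1961]
tool_rot: [0.994, 0.113, 0.0, 0.0]
ft_force: [-1.4, -1.4, 2.1]
grip_width: 0.0004
grip_force: 1.2
time: 2.75
position: [0.6492, -0.1576, 0.1949]
tool_rot: [0.994, 0.113, 0.0, 0.0]
ft_force: [-1.3, -1.1, 3.4]
grip_width: 0.0009
grip_force: 1.1
```

```bash
python3 -m crank '[0,0,1,0,0,0,255,0,0,2,0,0,0,255,0,0,3,0,0,0,255,0,0,3,0,0,0,255,0,0,3,0,0,0,255]'
```

```text
time: 3.17
position: [0.6492, -0.1577, 0.1943]
tool_rot: [0.994, 0.113, 0.001, 0.001]
ft_force: [-4.0, -1.4, 13.2]
grip_width: 0.0005
grip_force: 6.3
```

```bash
python3 -m crank '[0,0,-15,0,0,0,255,0,0,-35,0,0,-7,255,0,0,-46,0,0,-14,255,0,0,-46,0,0,-21,255,0,0,-46,0,0,-28,255]'; python3 -c "
from h import *
def lv(r,off,z):
    a=P[2]+np.pi-r;return np.array([P[0]+.08*np.cos(a)-off*np.sin(a),P[1]+.08*np.sin(a)+off*np.cos(a),z]),a+np.pi-np.pi/2-np.pi*2
p,a=lv(-.89,.033,.236);print(p,a);go(p,np.arctan2(np.sin(a+np.pi),np.cos(a+np.pi)))
c=robot.camera('wrist');cv2.imwrite('pics/w2.png',c['pixels'][:,:,::-1])"
```

```text
time: 3.58
position: [0.6494, -0.1567, 0.2383]
tool_rot: [0.936, 0.353, 0.001, -0.0]
ft_force: [-0.1, 0.2, -0.5]
grip_width: 0.0004
grip_force: 0.0
[ 0.54933667 -0.21468448  0.236     ] -0.45475632679489664
shift [-113.4  -22.5    2. ] az -112.61 yaw 0.721 t 3.5833
```

```bash
python3 -m crank '[-25,-5,0,0,0,-5,255,-50,-10,0,0,0,-11,255,-80,-16,0,0,0,-17,255,-105,-20,0,0,0,-23,255,-113,-22,0,0,0,-23,255]'; python3 -m crank '[0,0,0,0,0,0,255,0,0,0,0,0,0,255,0,0,10,0,0,0,255,0,0,20,0,0,0,255,0,0,22,0,0,0,255]';  python3 -c "
from h import *
o=robot.get_obs()
c=robot.camera('top');cv2.imwrite('pics/t3.png',cv2.resize(c['pixels'][130:280,300:500,::-1],None,fx=4,fy=4,interpolation=cv2.INTER_CUBIC))
go([.54934,-.21468,.201],1.116)"
```

```text
time: 4.05
position: [0.5461, -0.2153, 0.2367]
tool_rot: [0.849, 0.529, -0.001, -0.002]
ft_force: [-0.8, -0.3, -0.7]
grip_width: 0.0005
grip_force: 0.0
time: 4.47
position: [0.5488, -0.2134, 0.213]
tool_rot: [0.848, 0.53, -0.001, -0.002]
ft_force: [0.2, -0.5, -0.4]
grip_width: 0.0005
grip_force: 0.0
shift [-0.8  1.1 12.1] az 0.08 yaw 1.117 t 4.5167
```

View pics/t3.png

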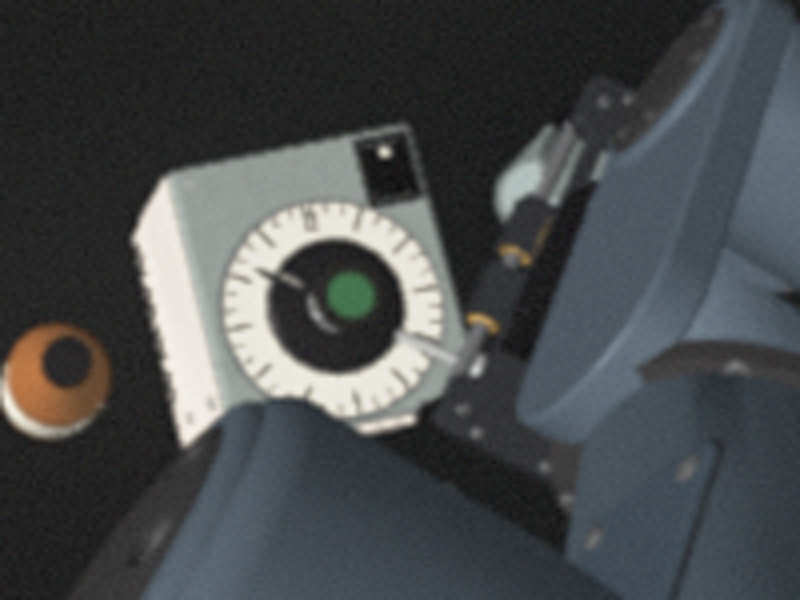

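```bash
python3 -m crank '[0,0,6,0,0,0,255,0,0,12,0,0,0,255,0,0,12,0,0,0,255,0,-4,12,0,0,0,255,0,-8,12,0,0,0,255]'; python3 -m crank '[-1.4,-5.6,0,0,0,4,255,-2.4,-11.4,0,0,0,8,255,-3,-17.1,0,0,0,12,255,-3.2,-22.9,0,0,0,16,255,-3,-28.7,0,0,0,20,255]';  python3 -c "
from h import *
c=robot.camera('top');cv2.imwrite('pics/t4.png',cv2.resize(c['pixels'][130:280,300:500,::-1],None,fx=4,fy=4,interpolation=cv2.INTER_CUBIC))
o=robot.get_obs();d=o['position'][:2]-P[:2];Rm=R.from_quat(o['tool_rot']).as_matrix();print('axis in tool',-(Rm.T@[*d,0])*1e3)"
```

```text
time: 4.93
position: [0.5419, -0.2113, 0.2036]
tool_rot: [0.848, 0.53, 0.0, 0.0]
ft_force: [-0.6, 0.5, -0.3]
grip_width: 0.0004
grip_force: 0.0
time: 5.35
position: [0.5151, -0.2018, 0.2042]
tool_rot: [0.928, 0.373, 0.001, 0.001]
ft_force: [1.1, 0.0, -0.9]
grip_width: 0.0008
grip_force: 0.8
axis in tool [ 7.97975637e+01 -2.42509269e+01 -1.31747760e-02]
```

View pics/t4.png

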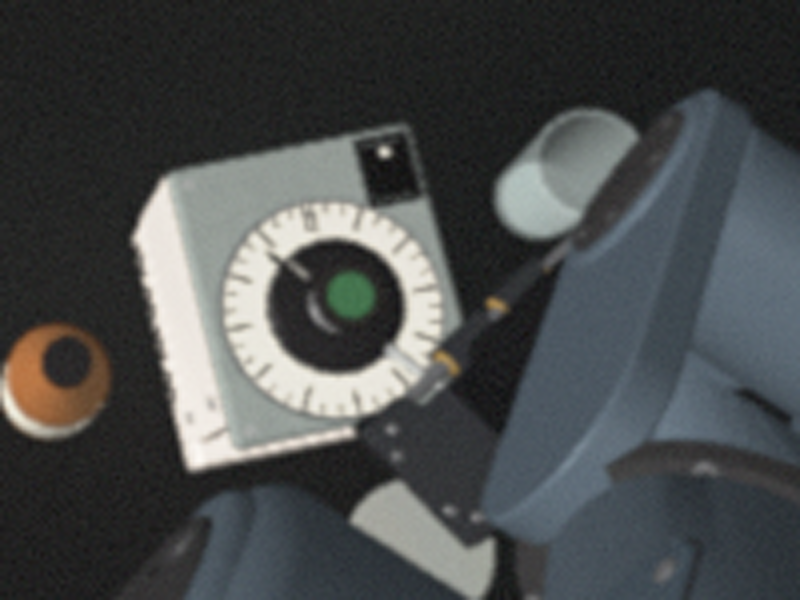

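```bash
for i in 1; do python3 -m crank '[-1.4,-5.6,0,0,0,4,255,-2.4,-11.4,0,0,0,8,255,-3,-17.1,0,0,0,12,255,-3.2,-22.9,0,0,0,16,255,-3,-28.7,0,0,0,20,255]';python3 -m crank '[-1.4,-5.6,0,0,0,4,255,-2.4,-11.4,0,0,0,8,255,-3,-17.1,0,0,0,12,255,-3.2,-22.9,0,0,0,16,255,-3,-28.7,0,0,0,20,255]'; done;  python3 -c "
from h import *
o=robot.get_obs();d=o['position'][:2]-P[:2];Rm=R.from_quat(o['tool_rot']).as_matrix();print('axis in tool',-(Rm.T@[*d,0])*1e3,o['q'])"
```

```text
time: 5.82
position: [0.4927, -0.1836, 0.2041]
tool_rot: [0.978, 0.207, 0.0, 0.001]
ft_force: [-0.9, -2.6, -0.8]
grip_width: 0.0004
grip_force: 0.9
time: 6.23
position: [0.4778, -0.1583, 0.204]
tool_rot: [0.999, 0.034, -0.0, 0.001]
ft_force: [-1.1, -2.4, 0.0]
grip_width: 0.0007
grip_force: 1.0
axis in tool [ 78.9058178  -24.65002654  -0.08353222] [-0.54134471  0.4277772   1.78014296 -0.00198727  0.93326111  0.96264596]
```

```bash
python3 -m crank '[-1.4,-5.6,0,0,0,4,255,-2.4,-11.4,0,0,0,8,255,-3,-17.1,0,0,0,12,255,-3.2,-22.9,0,0,0,16,255,-3,-28.7,0,0,0,20,255]';python3 -m crank '[-1.4,-5.6,0,0,0,4,255,-2.4,-11.4,0,0,0,8,255,-3,-17.1,0,0,0,12,255,-3.2,-22.9,0,0,0,16,255,-3.2,-22.9,0,0,0,16,255]';   python3 -c "
from h import *
c=robot.camera('top');cv2.imwrite('pics/t5r.png',c['pixels'][:,:,::-1]);cv2.imwrite('pics/t5.png',cv2.resize(c['pixels'][165:245,340:440,::-1],None,fx=7,fy=7,interpolation=cv2.INTER_CUBIC))
K,T=c['intrinsics'],c['extrinsics'];print([(q-[340,165])*7+3 for q in proj([world(P,(52*np.cos(a),-52*np.sin(a),167.5)) for a in (0,1.0472)]+[world(P,(0,0,167.5)),world(P,(0,0,169.5))],K,T)])
o=robot.get_obs();d=o['position'][:2]-P[:2];Rm=R.from_quat(o['tool_rot']).as_matrix();print('axis in tool',-(Rm.T@[*d,0])*1e3,np.arctan2(Rm[1,0],Rm[0,0]))"
```

```text
time: 6.65
position: [0.4724, -0.1294, 0.2039]
tool_rot: [0.99, -0.14, -0.001, 0.0]
ft_force: [-2.3, -1.2, 0.7]
grip_width: 0.0002
grip_force: 0.9
time: 7.07
position: [0.4759, -0.1057, 0.2038]
tool_rot: [0.961, -0.275, -0.001, -0.0]
ft_force: [-1.5, 0.3, 0.2]
grip_width: 0.0006
grip_force: 0.1
[array([260.06204488, 138.98513556]), array([418.13931189, 189.69214052]), array([300.21780707, 296.79559098]), array([301.80711902, 295.67567336])]
axis in tool [ 7.82616636e+01 -2.25000254e+01  2.29372619e-02] -0.5556563105330201
```

View pics/t5.png

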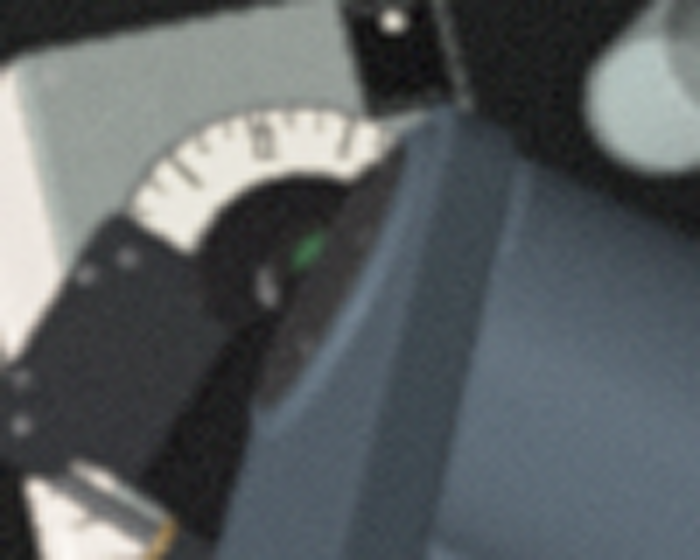

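```bash
cat >> h.py <<'E'
def prof(n,r=.0425,z=.1685):
    c=robot.camera(n);g=cv2.cvtColor(c['pixels'],cv2.COLOR_RGB2GRAY).astype(np.float32)
    th=np.radians(np.arange(-120,121,1.));a=P[2]-th
    m=0
    for rr in (r-.001,r,r+.001):
        uv=proj(np.c_[P[0]+rr*np.cos(a),P[1]+rr*np.sin(a),0*a+z],c['intrinsics'],c['extrinsics']).astype(np.float32)
        m=m+cv2.remap(g,uv[None,:,0],uv[None,:,1],cv2.INTER_LINEAR)[0]/3
    return np.degrees(th),m,c
E
python3 -c "
from h import *
th,m,c=prof('side');print(m[120:240:3].round(0).tolist());cv2.imwrite('pics/s5.png',c['pixels'][:,:,::-1])"
python3 -m crank '[-1.1,-4.2,0,0,0,3,255,-2,-8.5,0,0,0,6,255,-2.4,-11.4,0,0,0,8,255,-2.4,-11.4,0,0,0,8,255,-2.4,-11.4,0,0,0,8,255]'
python3 -c "
from h import *
th,m,c=prof('side');print(m[120:240:3].round(0).tolist());cv2.imwrite('pics/s6.png',cv2.resize(c['pixels'][110:230,280:420,::-1],None,fx=5,fy=5,interpolation=cv2.INTER_CUBIC))"
```

```text
[135.0, 112.0, 72.0, 41.0, 35.0, 43.0, 51.0, 56.0, 59.0, 60.0, 60.0, 58.0, 61.0, 71.0, 80.0, 79.0, 68.0, 59.0, 57.0, 56.0, 57.0, 56.0, 56.0, 50.0, 46.0, 48.0, 51.0, 52.0, 52.0, 50.0, 43.0, 40.0, 41.0, 44.0, 49.0, 51.0, 52.0, 53.0, 53.0, 64.0]
time: 7.58
position: [0.4809, -0.0959, 0.2037]
tool_rot: [0.94, -0.341, 0.0, -0.0]
ft_force: [-1.0, -0.7, 0.2]
grip_width: 0.0
grip_force: 0.1
[47.0, 50.0, 52.0, 55.0, 56.0, 57.0, 58.0, 59.0, 59.0, 60.0, 61.0, 61.0, 59.0, 53.0, 46.0, 43.0, 48.0, 53.0, 56.0, 56.0, 57.0, 57.0, 57.0, 58.0, 62.0, 64.0, 59.0, 54.0, 52.0, 52.0, 66.0, 115.0, 141.0, 144.0, 131.0, 109.0, 85.0, 70.0, 60.0, 56.0]
```

View pics/s6.png

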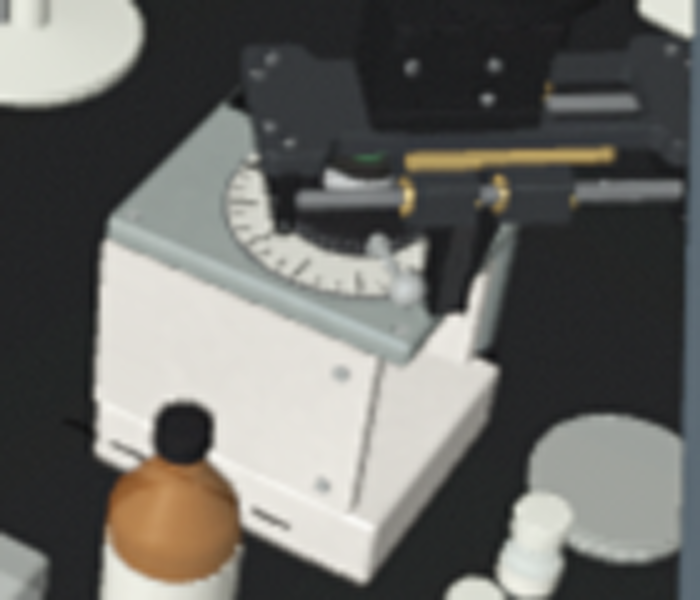

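```bash
python3 -c "
from h import *
c=robot.camera('side');K,T=c['intrinsics'],c['extrinsics']
f=lambda u,v:((u+.5)/5-.5+280,(v+.5)/5-.5+110)
for uv,z in((f(406,289),.187),(f(108,215),.165),(f(405,358),.165)):
    d=ray(uv,z,K,T)[:2]-P[:2];print(np.hypot(*d),'reading',np.degrees((P[2]+np.pi-np.arctan2(d[1],d[0])+np.pi)%(2*np.pi)-np.pi), ray(uv,z,K,T))
print(world(P,(95,70,165)),world(P,(-65,70,165)))
o=robot.get_obs();d=o['position'][:2]-P[:2];Rm=R.from_quat(o['tool_rot']).as_matrix();print('axis in tool',-(Rm.T@[*d,0])*1e3,np.arctan2(Rm[1,0],Rm[0,0]))"
```

```text
0.07953711787950467 reading 48.86416310257196 [ 0.49041223 -0.08166699  0.187     ]
0.11848197319102878 reading 144.2821545226085 [ 0.63307647 -0.03935109  0.165     ]
0.10022974255854855 reading 50.201492036936855 [ 0.4750473  -0.06765105  0.165     ]
[ 0.63172495 -0.03880929  0.165     ] [ 0.4757951  -0.07466849  0.165     ]
axis in tool [ 7.75123264e+01 -2.26114213e+01  5.87400961e-02] -0.6972406607105176
```

```bash
python3 -m crank '[-1.1,-4.2,0,0,0,3,255,-2,-8.5,0,0,0,6,255,-2.4,-11.4,0,0,0,8,255,-2.4,-11.4,0,0,0,8,255,-2.4,-11.4,0,0,0,8,255]'
python3 -m crank '[0,2,0,0,0,0,255,0,8,0,0,0,0,255,0,14,0,0,0,0,255,0,14,-20,0,0,0,255,0,14,-40,0,0,0,255]'; python3 -m crank '[-30,20,-40,0,0,0,255,-60,30,-40,0,0,0,255,-90,40,-40,0,0,0,255,-120,50,-40,0,0,0,255,-120,50,-40,0,0,0,255]'
python3 -c "
from h import *
print(robot.get_obs()['position'],robot.get_obs()['q'])
th,m,c=prof('top');print(m[120:].round(0).tolist());cv2.imwrite('pics/t7.png',cv2.resize(c['pixels'][155:255,320:440,::-1],None,fx=6,fy=6,interpolation=cv2.INTER_CUBIC))"
```

```text
time: 8.1
position: [0.4863, -0.0854, 0.2036]
tool_rot: [0.914, -0.406, 0.0, -0.0]
ft_force: [-0.5, -0.5, 0.7]
grip_width: 0.0005
grip_force: 0.1
time: 8.52
position: [0.4741, -0.0949, 0.2429]
tool_rot: [0.913, -0.407, -0.002, 0.0]
ft_force: [0.8, 0.3, -0.0]
grip_width: 0.0005
grip_force: 0.0
time: 8.93
position: [0.3509, -0.0355, 0.2827]
tool_rot: [0.914, -0.406, -0.004, -0.0]
ft_force: [0.1, -0.1, -0.3]
grip_width: -0.0
grip_force: 0.0
[ 0.35093427 -0.03545223  0.28266558] [-4.21006679e-01  9.65968096e-02  2.00376201e+00  2.59621326e-04
  1.04958412e+00  1.98677096e+00]
[220.0, 219.0, 218.0, 218.0, 217.0, 216.0, 216.0, 216.0, 216.0, 215.0, 215.0, 214.0, 213.0, 213.0, 211.0, 211.0, 209.0, 207.0, 205.0, 204.0, 203.0, 203.0, 203.0, 205.0, 208.0, 209.0, 207.0, 205.0, 202.0, 199.0, 197.0, 193.0, 191.0, 189.0, 187.0, 187.0, 188.0, 191.0, 191.0, 190.0, 190.0, 188.0, 188.0, 190.0, 190.0, 188.0, 187.0, 184.0, 179.0, 174.0, 168.0, 155.0, 138.0, 123.0, 113.0, 114.0, 120.0, 131.0, 144.0, 154.0, 162.0, 167.0, 171.0, 173.0, 175.0, 176.0, 177.0, 178.0, 177.0, 177.0, 178.0, 180.0, 182.0, 185.0, 185.0, 183.0, 183.0, 184.0, 188.0, 192.0, 193.0, 192.0, 189.0, 188.0, 186.0, 186.0, 187.0, 187.0, 187.0, 186.0, 188.0, 191.0, 195.0, 198.0, 200.0, 201.0, 202.0, 201.0, 199.0, 199.0, 199.0, 199.0, 199.0, 201.0, 203.0, 205.0, 209.0, 214.0, 218.0, 217.0, 217.0, 217.0, 218.0, 218.0, 219.0, 220.0, 221.0, 222.0, 223.0, 223.0, 224.0]
```

View pics/t7.png

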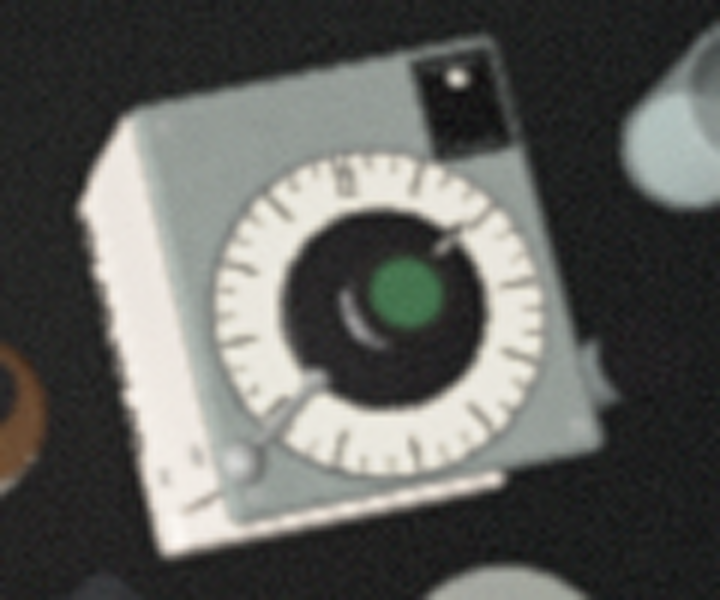

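```bash
python3 -c "
from h import *
def dip(th,m,c,w):
    s=abs(th-c)<=w;x=th[s];y=m[s];b=np.interp(x,[x[0],x[-1]],[y[0],y[-1]]);d=np.clip(b-y,0,None);return (x*d).sum()/d.sum()
th,m,c=prof('top',.042,.1695);print('ptr',dip(th,m,55,7))
th,m,c=prof('top',.044,.1695);print('ptr',dip(th,m,55,7))
th,m,c=prof('top',.053,.1675);print([(k,round(dip(th,m,k,4.5),2)) for k in (-90,-60,-30,30,60,90,120-5)[:6]])
"
```

```text
ptr 54.68453413944862
ptr 55.026662573809396
[(-90, np.float64(-89.6)), (-60, np.float64(-59.12)), (-30, np.float64(-29.55)), (30, np.float64(30.03)), (60, np.float64(59.54)), (90, np.float64(89.16))]
```

```bash
python3 -m crank '[35,-15,0,0,0,0,255,70,-30,0,0,0,0,255,100,-42,5,0,0,0,255,120,-50,20,0,0,0,255,120,-50,40,0,0,0,255]' && python3 -m crank '[0,0,12,0,0,0,255,0,0,24,0,0,0,255,0,0,34,0,0,0,255,0,0,40,0,0,0,255,0,0,40,0,0,0,255]'; python3 -c "
from h import *
e=np.array([.4863,-.0854]);a=np.radians(-4.9);A=np.array(P[:2]);Q=np.array([[np.cos(a),-np.sin(a)],[np.sin(a),np.cos(a)]])
go([*e,.2036],np.radians(-47.9));go([*(A+Q@(e-A)),.2036],np.radians(-52.8))"
```

```text
time: 9.55
position: [0.4836, -0.0992, 0.2442]
tool_rot: [0.913, -0.407, 0.006, 0.0]
ft_force: [-0.3, 0.3, 0.4]
grip_width: 0.0003
grip_force: 0.0
time: 9.97
position: [0.4759, -0.0951, 0.2019]
tool_rot: [0.913, -0.407, -0.001, 0.0]
ft_force: [-0.4, 0.2, 0.7]
grip_width: 0.0006
grip_force: 0.0
shift [ -0.3 -14.2  -1.7] az -0.14 yaw -0.838 t 9.9667
shift [ -1.9 -21.   -1.7] az 4.76 yaw -0.838 t 9.9667
```

```bash
python3 -m crank '[0,-4,-1.5,0,0,0,255,0,-8,-1.5,0,0,0,255,0,-11,-1.5,0,0,0,255,-0.5,-13,-1.5,0,0,1,255,-0.5,-14,-1.5,0,0,1,255]' && python3 -m crank '[-0.4,-1.5,0,0,0,1,255,-0.7,-3,0,0,0,2,255,-1,-4.5,0,0,0,3,255,-1.3,-5.7,0,0,0,3.5,255,-1.3,-6,0,0,0,3.5,255]' && python3 -m crank '[0,0,0,0,0,0,255,0,3,0,0,0,0,255,0,8,0,0,0,0,255,0,14,0,0,0,0,255,0,14,-20,0,0,0,255]'; python3 -m crank '[0,0,-20,0,0,0,255,-30,10,-40,0,0,0,255,-65,22,-60,0,0,0,255,-100,34,-60,0,0,0,255,-120,40,-60,0,0,0,255]'
cat >> h.py <<'E'
def dip(th,m,c,w):
    s=abs(th-c)<=w;x=th[s];y=m[s];b=np.interp(x,[x[0],x[-1]],[y[0],y[-1]]);d=np.clip(b-y,0,None);return round((x*d).sum()/d.sum(),2)
E
python3 -c "
from h import *
print(robot.get_obs()['position'])
for r in (.041,.042,.043,.044):
    th,m,c=prof('top',r,.1695);k=th[160+np.argmin(m[160:200])];print('ptr',dip(th,m,k,7))
th,m,c=prof('top',.053,.1675);print([(k,dip(th,m,k,4.5)) for k in (-90,-60,-30,30,60,90)])
cv2.imwrite('pics/t8.png',cv2.resize(c['pixels'][155:255,320:440,::-1],None,fx=6,fy=6,interpolation=cv2.INTER_CUBIC))
"
```

```text
time: 10.38
position: [0.4864, -0.0849, 0.2057]
tool_rot: [0.91, -0.415, 0.001, 0.0]
ft_force: [-0.6, -0.7, 0.8]
grip_width: 0.0004
grip_force: 0.6
time: 10.8
position: [0.4895, -0.0799, 0.2051]
tool_rot: [0.897, -0.443, -0.0, 0.0]
ft_force: [-0.2, -0.5, 1.3]
grip_width: 0.0006
grip_force: 0.6
time: 11.22
position: [0.4748, -0.088, 0.2222]
tool_rot: [0.897, -0.443, -0.005, 0.0]
ft_force: [-0.5, 0.9, 0.4]
grip_width: 0.0008
grip_force: 0.0
time: 11.63
position: [0.3697, -0.016, 0.2854]
tool_rot: [0.897, -0.443, -0.001, -0.0]
ft_force: [-0.3, -0.2, -0.9]
grip_width: 0.0003
grip_force: 0.0
[ 0.36969623 -0.01596631  0.285402  ]
ptr 59.21
ptr 59.39
ptr 59.37
ptr 59.31
[(-90, np.float64(-89.63)), (-60, np.float64(-59.12)), (-30, np.float64(-29.51)), (30, np.float64(30.05)), (60, np.float64(59.56)), (90, np.float64(89.15))]
```

View pics/t8.png

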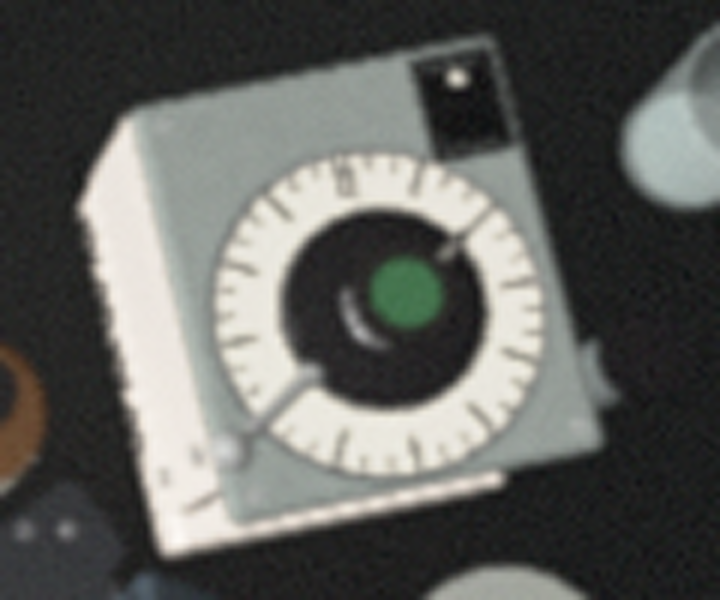

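```bash
python3 -m crank '[0,0,0,0,0,0,255,0,0,0,0,0,0,255,0,0,0,0,0,0,255,0,0,0,0,0,0,255,0,0,0,0,0,0,255]'; python3 -c "
from rig import robot
print(robot.hand_in())"
```

```text
time: 12.3
position: [0.3739, -0.0179, 0.2848]
tool_rot: [0.897, -0.443, -0.0, 0.0]
ft_force: [-0.5, -0.5, -0.9]
grip_width: 0.0003
grip_force: 0.0
the job is handed in; nothing more can be done
None
```

The job is handed in at 12.3 s: the lamp rocker was pressed first, down to its hard stop (13 N, tip at 169 mm), and the lever then pushed until the pointer stood within about 0.3° of the plus 60 mark by the top camera, with the instrument unmoved in that picture.

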